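# Hang up the spline cover and press a sprocket home on a bicycle hub

## Task

Lift the tent-shaped cover off the upright bicycle hub and hang it astride the horizontal bar, let go of it there, then put the sprocket on the hub: turn it until the splines mesh and slide it down until it is fully home against the spring-loaded collar. Finish while still gripping the sprocket and pressing it fully home (the spring lifts it again if you let go). Leave the oil bottle, the tin cup and the wrench where they are.

Things in the scene. Friction and masses are not known exactly. Their poses are not given: they have to be found in the camera images.
- hub: Bicycle hub standing upright, fixed in a grey block 110 x 110 x 30 mm fixed to the bench. Origin: centre of the block's underside, z up the hub's axis. Heights above it: block top 30 mm; shoulder (34 mm diameter, solid stop for the sprocket) 44 mm; spring collar top 52 mm; ribs 44 to 66 mm; plain round nose of 22 mm diameter to 70 mm, tapering to 12 mm at the top at 78 mm.
- hub_splines (a point): Point on the hub's axis at the ribs' top end, 66 mm above the hub's origin; axes as the hub's. Splines: six equal straight ribs, 4.4 mm wide, 34 mm across the tips, on a 22 mm core; one rib points along the hub's own +x axis, the others every 60 degrees from it.
- collar (a joint): Dark steel spring-loaded ring round the hub's shoulder (inner diameter 37 mm, outer 54 mm). Value: how far it is pushed down, m: 0 up, 0.008 when the sprocket stands on the shoulder. Its spring pushes up with about 4 N at 0 and 9 N at 0.008, so the sprocket's weight alone does not push it down.
- sprocket: Loose steel sprocket, about 0.2 kg, lying flat on the bench, sleeve up. Origin: centre of its underside, z up. Toothed disc 83 mm across, 6 mm thick; on it an upright square sleeve 42 x 42 mm, from 6 to 36 mm height, open right through, its outer faces square to the sprocket's own x and y axes: grip two opposite faces from above. It goes on disc down; home, its underside is on the hub's shoulder.
- sprocket_bore (a point): Centre of the bore at the sprocket's underside; axes as the sprocket's. Six inner teeth, 5 mm wide, 0 to 30 mm height, leave a 25 mm hole between tips and 37 mm across the grooves. Grooves lie along its x axis and every 60 degrees from it: it meshes when its x axis is along the hub's x axis or a multiple of 60 degrees from it (play about 7 degrees either way, 1.5 mm sideways).
- cover: Loose white plastic tent-shaped cover, 0.12 kg, standing on the hub's block over the hub. Origin: centre between the undersides of its feet, z up. Two 3 mm walls, 50 mm long along its own y, slope from a flat crown down and outwards along its own x to feet 92 mm over all; open at both y ends. The crown is 28 mm wide (22 inside), its top at 69 mm. Lift it straight up 60 mm or more to clear the hub.
- cover_tab (a point): Top centre of the upright grip tab on the cover's crown, 98 mm above the cover's origin, axes as the cover's. The tab is 12 mm thick (its x), 36 mm long (its y), 29 mm high: grip it across its thickness from above.
- cover_crown (a point): Centre of the underside of the cover's crown, 66 mm above the cover's origin, axes as the cover's; it rests on the bar when the cover hangs.
- bar: Stand with a horizontal round steel bar, diameter 16 mm, along its own y, axis 140 mm above the bench, on two upright posts 210 mm apart, on a wooden board 100 x 240 x 12 mm fixed to the bench. Origin: centre of the board's underside.
- bar_top (a point): Top of the bar midway between its posts, 148 mm above the bench; its y axis runs along the bar.
- oil_bottle: White plastic bottle, 52 mm across, 130 mm high, bystander. Origin at the centre of its underside.
- tin_cup: Steel cup, 76 mm across, 85 mm high, bystander. Origin at the centre of its underside.
- wrench: Steel wrench, 170 mm long, lying flat near the robot, bystander. Origin near its middle.

How it is judged:
By the outcome, as a careful person would: the job done as asked, in the order asked, and still so for the second after the job is handed in, while the arm keeps its last pose, push and grip.
It also fails if it takes over 58 s, if anything falls off the work surface, if the arm or the gripper's body presses on something with over 40 N, if the wrist force passes 120 N, or if a joint passes its speed limit or range.

## Robot

A 6-joint arm with a two-finger parallel gripper is mounted at the origin on the work surface. World frame = base frame: x ahead of the robot, y to its left, z up, the work surface at z = 0. Lengths are in m, angles in rad, forces in N, time in s.
With the tool pointing down it reaches from about 0.25 to 0.775 m from the base axis. Payload 4 kg.
Tool frame: the origin (TCP) lies at the very end of the fingers, on their centre line; the grasp point (between the pads) lies 19 mm behind it; x points along the fingers, y is the direction in which the jaws open and shut, and the axes are right-handed (so a half turn about x gives the same grasp; the last joint's range is limited). The gripper opens to 94 mm and grips with 3 to 60 N. Pads are 16 mm wide; open, the fingers measure 119 mm over their backs; the gripper's body (75 mm by 177 mm) begins 78 mm behind the grasp point.
Start: joints at [-0.103, 0.087, 1.371, -0, 1.684, -0.103], TCP at [0.55, -0, 0.206] pointing down, gripper open.
Joint ranges: [-3.1, 3.1], [-0.76, 2.03], [0.27, 2.55], [-1.08, 4.22], [0.17, 2.65], [-2.57, 2.57]. Speed limits (rad/s): [2.79, 2.79, 3.14, 3.14, 3.14, 3.14].

## Interface

Orientations are given as [roll, pitch, yaw] about the fixed x, y, z axes, in that order (R = Rz(yaw) Ry(pitch) Rx(roll)).
In Python, from bench import robot gives the robot as it stands.
- The arm moves only by the tool carry_out, never from a script. Its argument "targets" is a list of rows, each a list of 5 numbers: the closure, from 0 (fully open) to 1 (shut), then the shift along the tool's x, y, z in cm, then the turn about the tool's x in degrees. In form: [[fingers, tx, ty, tz, turn], ...]. A call has 1 to 20 rows; each row shifts and turns the commanded pose from where the row before left it, along the tool's axes as they then stand; what a row does not reach is not made up. A row lasts 1/10 s, in which the tool goes at most 50 mm and 8.59 degrees, less where a joint would pass 70% of its speed; a pose out of reach is approached as far as the arm can. A call is refused whole if a number of a shift passes 5 or a number of a turn 8.59, either way. A call with a gripper value outside its range is refused whole. The fingers move at their own pace and stop on an object; the grip force is fixed at half the most. Time passes only in rows, so rows that do not move let the fingers close. It gives the time, the measured TCP pose, the force and the opening at its end, in the units of the state.
- robot.get_obs(): the state, without advancing time (a new reading comes with each control period).
- robot.snapshot(name): name is "scene" or "side" or "wrist"; returns a dict with "image" (420x560x3 uint8, red, green, blue), "camera_matrix" (3x3 intrinsics, pixels), "pose" (4x4, takes a point from camera to world coordinates). Camera axes: x right, y up, looking along -z (the intrinsics and any distortion apply to the point x, -y, -z); pixel columns grow to the right and rows downward; lengths in m; the calibration is good to about 2 mm. The wrist camera is an equidistant fisheye: a pixel r from the principal point sees the ray r / f radians off the axis. A picture is of the moment at which its call begins. There is no depth.
- robot.close_job(): hands the job in, once; it reports no verdict.
The state is a dict: "time": time; "joint_positions": joint angles; "qvel": joint speeds; "joint_torque": joint torques, N m; "tool_pos": TCP position; "ee_rot": TCP orientation; "wrist_force": force on the tool from outside, world axes, zero at the start; "wrist_torque": the same for the moment, N m; "width": finger opening in m.
Only numpy, scipy, OpenCV 4.12 (cv2) and the standard library are available. Lean on these libraries where they do the work, as an engineer would, in place of code of your own. Each camera call takes 0.05 s, during which the arm holds its last target. There are 200 camera calls.

## Working session

There is one attempt and no reset: what is moved stays moved. The work goes in short steps, Python scripts to look and compute and a tool call to move; the robot and the scene stay as the last step left them, time stands still between calls to the robot, and variables do not carry over. Pictures are saved under pics/ and viewed, about 8 in all and at most 12, crops included, and the job is handed in when it is done.

Besides the shell and the picture viewer there is one more tool, called after "Emit:" in YAML: its name, and indented under it one key for each argument. carry_out: Moves the arm, as the interface text tells. Its arguments: {"type":"object","properties":{"targets":{"type":"array","items":{"type":"array","items":{"type":"number"}}}},"required":["targets"]}

```bash
ls; mkdir -p pics; cat > h.py <<'E'
import numpy as np, cv2, json
from bench import robot
def snap(name,fn):
    s=robot.snapshot(name); cv2.imwrite(f'pics/{fn}.png',s['image'][:,:,::-1])
    np.savez(f'pics/{fn}.npz',K=s['camera_matrix'],T=s['pose']); return s
def ray(fn,u,v,fish=False):
    d=np.load(f'pics/{fn}.npz');K,T=d['K'],d['T']
    x=(u-K[0,2])/K[0,0];y=(v-K[1,2])/K[1,1]
    if fish:
        r=np.hypot(x,y); k=np.tan(r)/r if r>1e-9 else 1; x*=k;y*=k
    return T[:3,3],T[:3,:3]@np.array([x,-y,-1.])
def atz(fn,u,v,z,fish=False):
    o,d=ray(fn,u,v,fish); return o+d*(z-o[2])/d[2]
def proj(fn,P,fish=False):
    d=np.load(f'pics/{fn}.npz');K,T=d['K'],d['T']
    p=T[:3,:3].T@(np.asarray(P,float)-T[:3,3]); x,y=p[0]/-p[2],-p[1]/-p[2]
    if fish:
        r=np.hypot(x,y);k=np.arctan2(np.hypot(p[0],p[1]),-p[2])/r; x*=k;y*=k
    return np.array([K[0,0]*x+K[0,2],K[1,1]*y+K[1,2]])
E
python3 - <<'E'
from h import *
for n in("scene","side","wrist"):
    s=snap(n,n+'0'); print(n,s['camera_matrix'].round(1).tolist(),s['pose'].round(3).tolist(),[k for k in s])
print(robot.get_obs())
E
```

```text
pics
scene [[379.5, 0.0, 278.4], [0.0, 379.5, 207.7], [0.0, 0.0, 1.0]] [[-0.645, -0.575, 0.503, 1.02], [0.764, -0.493, 0.416, 0.39], [0.009, 0.653, 0.757, 0.826], [0.0, 0.0, 0.0, 1.0]] ['image', 'camera_matrix', 'pose']
side [[463.1, 0.0, 281.6], [0.0, 463.1, 213.4], [0.0, 0.0, 1.0]] [[0.655, 0.551, -0.517, 0.039], [-0.755, 0.461, -0.466, -0.506], [-0.018, 0.695, 0.718, 0.847], [0.0, 0.0, 0.0, 1.0]] ['image', 'camera_matrix', 'pose']
wrist [[325.2, 0.0, 281.0], [0.0, 325.2, 208.6], [0.0, 0.0, 1.0]] [[1.0, -0.001, 0.001, 0.551], [0.001, 0.968, 0.25, 0.071], [-0.001, -0.25, 0.968, 0.384], [0.0, 0.0, 0.0, 1.0]] ['image', 'camera_matrix', 'pose']
{'time': 0.15, 'joint_positions': array([-1.03074110e-01,  8.77845647e-02,  1.37185223e+00, -4.43560152e-06,
        1.68362009e+00, -1.03076240e-01]), 'qvel': array([ 6.87368281e-05, -1.05927328e-03, -6.47747289e-03,  3.81584081e-04,
        3.02251328e-04,  2.24342492e-04]), 'joint_torque': array([ 1.24418581e-03, -3.40636396e+01, -3.02795255e+01,  7.18983379e-02,
        3.04441026e-02, -1.11468453e-04]), 'tool_pos': array([5.49589268e-01, 5.05532970e-05, 2.04601266e-01]), 'ee_rot': array([-1.67122377,  1.56913209,  3.04116684]), 'wrist_force': array([ 0.0221735 , -0.42454514,  0.43272453]), 'wrist_torque': array([ 0.04760707,  0.01638998, -0.0016569 ]), 'width': 0.09403269290850731}
```

View pics/scene0.png

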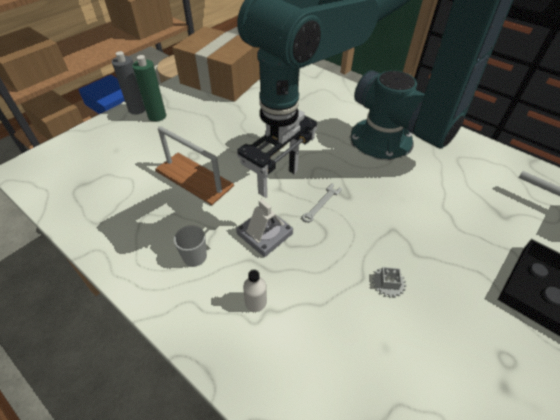

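View pics/side0.png

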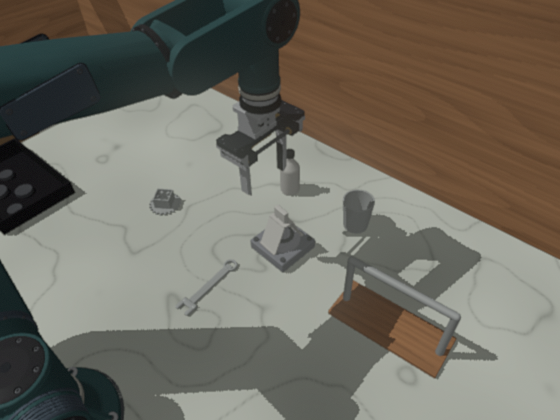

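```bash
python3 - <<'E'
from h import *
from scipy.spatial.transform import Rotation as R
o=robot.get_obs();print(R.from_euler('xyz',o['ee_rot']).as_matrix().round(3))
E
```

```text
[[-0.002  1.     0.   ]
 [ 0.     0.    -1.   ]
 [-1.    -0.002 -0.   ]]
```

Both views show the hub with cover (scene 264,230; side 283,240), sprocket (scene 391,281; side 164,201), and bar (scene ends 162,130 to 215,158; side ends 350,262 to 458,318). I'll put enlarged crops together in one picture.

```bash
python3 - <<'E'
from h import *
def crop(fn,u,v,w,h):
    im=cv2.imread(f'pics/{fn}.png')[v:v+h,u:u+w]; return cv2.resize(im,(400,300),interpolation=cv2.INTER_CUBIC)
m=np.vstack([np.hstack([crop('scene0',225,190,80,60),crop('side0',240,200,80,60)]),np.hstack([crop('scene0',360,255,64,48),crop('side0',132,176,64,48)])])
cv2.imwrite('pics/m1.png',m)
E
```

```text
(no output)
```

View pics/m1.png

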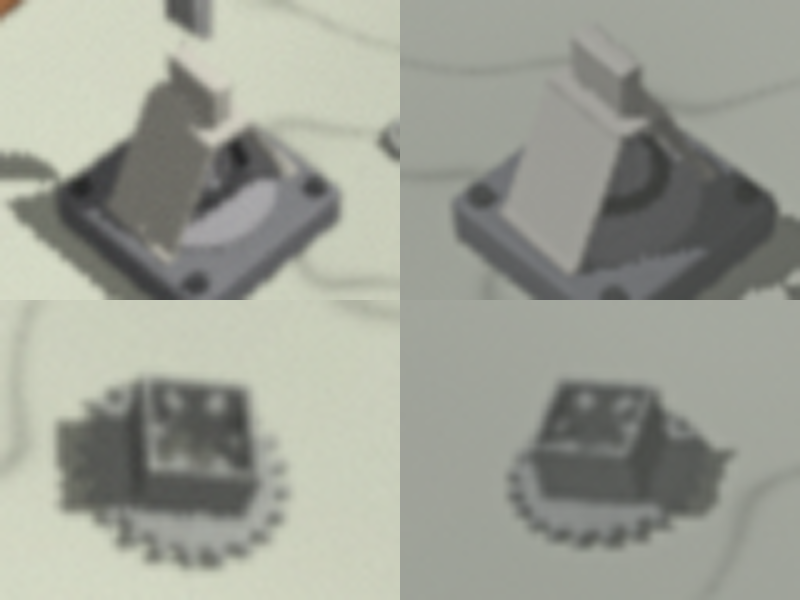

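View pics/wrist0.png

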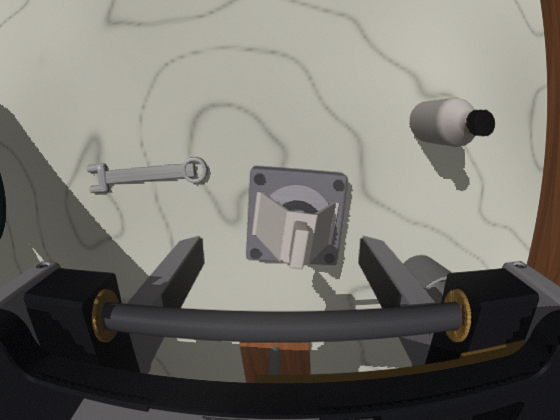

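The wrist view has the block's top corners at about (251,167), (348,173), (343,268), (247,262), with the tab at (299,245). The crops show the sprocket's sleeve top in both views. Next I'll compute positions.

```bash
cat >> h.py <<'E'
def tri(obs):
    A=np.zeros((3,3));b=np.zeros(3)
    for fn,u,v in obs:
        o,d=ray(fn,u,v,fn.startswith('wrist'));d=d/np.linalg.norm(d);M=np.eye(3)-np.outer(d,d);A+=M;b+=M@o
    return np.linalg.solve(A,b)
E
python3 - <<'E'
from h import *
np.set_printoptions(precision=4,suppress=True)
c=np.array([atz('wrist0',u,v,.03,True) for u,v in[(251,167),(348,173),(343,268),(247,262)]])
print('hub',c,c.mean(0),np.linalg.norm(np.roll(c,-1,0)-c,axis=1))
print('edge ang',[np.degrees(np.arctan2(*(b-a)[[1,0]])) for a,b in zip(c,np.roll(c,-1,0))])
P=lambda n,o,s,pts:[(n,o[0]+x*s,o[1]+y*s) for x,y in pts]
S=P('scene0',(360,255),.16,[(138,80),(248,86),(255,174),(150,172)])
D=P('side0',(132,176),.16,[(162,82),(258,88),(240,157),(135,148)])
for L in(S,D):
    q=np.array([atz(*p,.036) for p in L]);print('spr',q,q.mean(0),np.linalg.norm(np.roll(q,-1,0)-q,axis=1),[np.degrees(np.arctan2(*(b-a)[[1,0]]))for a,b in zip(q,np.roll(q,-1,0))])
# bar
for a,b in[((163,131),(216,160)),]:
    pa=[atz('scene0',*a,.14),atz('scene0',*b,.14)];print('bar scene',pa,np.linalg.norm(pa[0]-pa[1]))
pb=[atz('side0',352,265,.14),atz('side0',456,319,.14)];print('bar side',pb,np.linalg.norm(pb[0]-pb[1]))
for i,j in((0,1),(1,0)):print([tri([('scene0',*[(163,131),(216,160)][i]),('side0',*[(352,265),(456,319)][j])])])
# tab top: scene crop, side crop
s=.2
t=lambda n,o,p:(n,o[0]+p[0]*s,o[1]+p[1]*s)
print('tab ends',tri([t('scene0',(225,190),(180,50)),t('side0',(240,200),(230,72))]),tri([t('scene0',(225,190),(218,85)),t('side0',(240,200),(182,32))]))
print('tab wrist',[atz('wrist0',u,v,.128,True) for u,v in((302,222),(298,268))])
E
cat > z.py <<'E'
E
```

```text
hub [[ 0.5177  0.0271  0.03  ]
 [ 0.6251  0.021   0.03  ]
 [ 0.6255 -0.0939  0.03  ]
 [ 0.5103 -0.0855  0.03  ]] [ 0.5696 -0.0328  0.03  ] [0.1075 0.1149 0.1156 0.1129]
edge ang [np.float64(-3.261134458374114), np.float64(-89.7554350044157), np.float64(175.81303558876814), np.float64(86.21569242500125)]
spr [[0.4782 0.2713 0.036 ]
 [0.4528 0.3052 0.036 ]
 [0.4857 0.3259 0.036 ]
 [0.5107 0.2953 0.036 ]] [0.4819 0.2994 0.036 ] [0.0424 0.0389 0.0396 0.0404] [np.float64(126.84701697100844), np.float64(32.1784706468105), np.float64(-50.755723841236914), np.float64(-143.61928038471834)]
spr [[0.4825 0.3218 0.036 ]
 [0.5058 0.2883 0.036 ]
 [0.4747 0.2622 0.036 ]
 [0.4507 0.299  0.036 ]] [0.4784 0.2928 0.036 ] [0.0408 0.0406 0.044  0.0392] [np.float64(-55.26212217630692), np.float64(-139.9473299501919), np.float64(123.11366307879896), np.float64(35.57539626845753)]
bar scene [array([ 0.5577, -0.4266,  0.14  ]), array([ 0.5441, -0.2217,  0.14  ])] 0.20543544561419116
bar side [array([ 0.5299, -0.2411,  0.14  ]), array([ 0.549 , -0.4452,  0.14  ])] 0.2049998919881652
[array([ 0.5526, -0.442 ,  0.1305])]
[array([ 0.5367, -0.2348,  0.1276])]
tab ends [ 0.5624 -0.0457  0.1232] [ 0.5674 -0.0149  0.1242]
tab wrist [array([ 0.568, -0.006,  0.128]), array([ 0.5654, -0.0475,  0.128 ])]
```

```bash
python3 - <<'E'
from h import *
def crop(fn,u,v,w,h,W=400,H=300):
    im=cv2.imread(f'pics/{fn}.png')[v:v+h,u:u+w]; return cv2.resize(im,(W,H),interpolation=cv2.INTER_CUBIC)
m=np.vstack([np.hstack([crop('scene0',145,115,104,78),crop('side0',325,250,144,108)]),np.hstack([crop('wrist0',235,160,128,96),crop('wrist0',272,198,64,72,267,300),np.zeros((300,133,3),np.uint8)])])
cv2.imwrite('pics/m2.png',m)
E
```

```text
(no output)
```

View pics/m2.png

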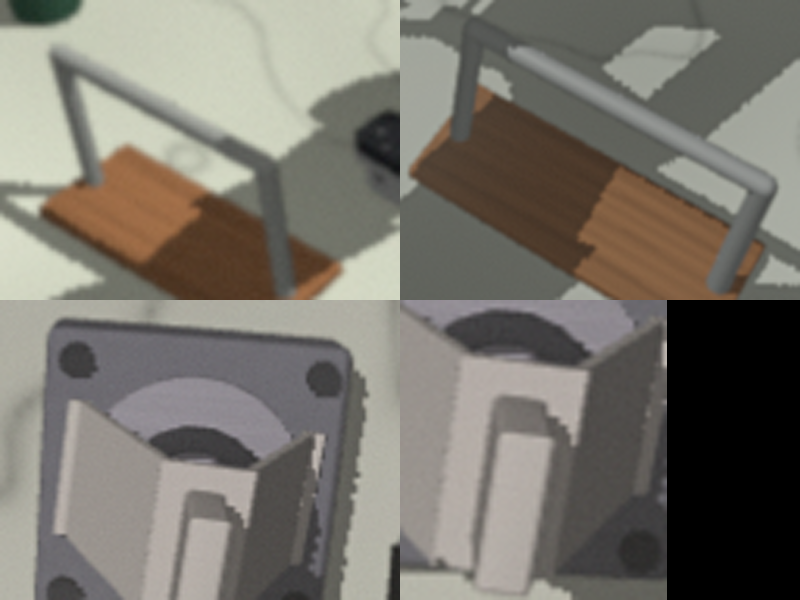

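The crop shows the tab's top face centre from about (301.7,229.6) to (296.5,267) and the bar elbows clearly. The scene and side views disagree by about 1 cm, so I'll look at the bar from close by with the wrist camera.

Emit:
carry_out:
  targets:
    - [0,-1,0,3,0]
    - [0,-1,0,3,0]
    - [0,-1,0,3,0]
    - [0,-1,0,3,0]
    - [0,-1,0,3,0]
    - [0,-1,0,3,0]
    - [0,-1,0,3,0]
    - [0,-1,0,3,0]
    - [0,-1,0,3,0]
    - [0,-1,0,3,0]
    - [0,0,0,0,0]
    - [0,0,0,0,0]

```text
time: 1.35
tool_pos: [0.5499, -0.3002, 0.3048]
ee_rot: [-2.611, 1.569, 2.1]
wrist_force: [-0.4, -0.4, -0.8]
width: 0.0935
```

```bash
python3 - <<'E'
from h import *
snap('wrist','wrist1');o=robot.get_obs();print(o['time'],o['tool_pos'],o['ee_rot'])
np.set_printoptions(precision=4,suppress=True)
a,b=[atz('wrist0',u,v,.128,True) for u,v in((301.7,229.6),(296.5,267))];print(a,b,np.linalg.norm(a-b),(a+b)/2,np.degrees(np.arctan2(*(a-b)[[1,0]])))
E
```

```text
1.4 [ 0.54995054 -0.29939612  0.30472702] [-2.55648883  1.5691829   2.15616405]
[ 0.5678 -0.0126  0.128 ] [ 0.5641 -0.0466  0.128 ] 0.03421132390877809 [ 0.566  -0.0296  0.128 ] 83.69805523869462
```

View pics/wrist1.png

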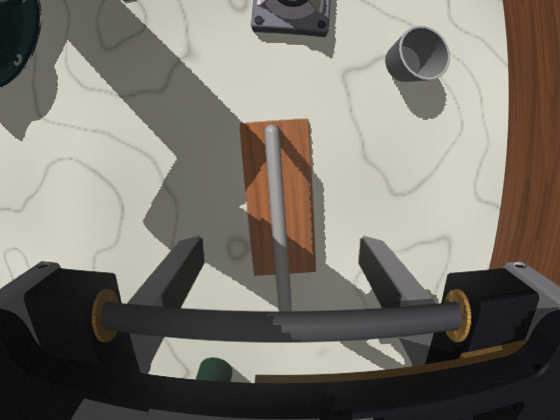

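Wrist view: the bar runs from (271,128) to (284,303), and the board corners are at (240,124), (309,119), (316,271), (254,275).

```bash
python3 - <<'E'
from h import *
np.set_printoptions(precision=4,suppress=True)
c=np.array([atz('wrist1',u,v,.012,True) for u,v in[(240,124),(309,119),(316,271),(254,275)]])
print(c,c.mean(0),np.linalg.norm(np.roll(c,-1,0)-c,axis=1),[np.degrees(np.arctan2(*(b-a)[[1,0]]))for a,b in zip(c,np.roll(c,-1,0))])
a,b=atz('wrist1',271.5,132,.14,True),atz('wrist1',283.5,300,.14,True)
print(a,b,np.degrees(np.arctan2(*(a-b)[[1,0]])))
print([(x,proj(x,[.5699,-.0328,.03]) ) for x in('scene0','side0')])
# tcp check in scene/side
for x in('scene0','side0'):print(proj(x,[.5496+.047,0,.2046]),proj(x,[.5496-.047,0,.2046]))
E
```

```text
[[ 0.4921 -0.2244  0.012 ]
 [ 0.5915 -0.2175  0.012 ]
 [ 0.6073 -0.4537  0.012 ]
 [ 0.5077 -0.4607  0.012 ]] [ 0.5497 -0.3391  0.012 ] [0.0996 0.2368 0.0998 0.2368] [np.float64(3.973382471232494), np.float64(-86.16804053705717), np.float64(-175.99898486048713), np.float64(93.78487079601062)]
[ 0.5413 -0.2346  0.14  ] [ 0.5542 -0.4319  0.14  ] 93.75187246804147
[('scene0', array([263.282 , 227.4828])), ('side0', array([283.9252, 237.7843]))]
[264.6859 194.2193] [291.1671 171.9832]
[279.2438 169.06  ] [248.6554 192.374 ]
```

Emit:
carry_out:
  targets:
    - [0,0.5,0.2,-2.7,0]
    - [0,0.5,0.2,-2.7,0]
    - [0,1,0.2,-2.7,0]
    - [0,1,0.2,-2.7,0]
    - [0,1,0.2,-2.7,0]
    - [0,1,0.2,-2.7,0]
    - [0,1,0.2,-2.7,0]
    - [0,1,0.1,-2.7,0]
    - [0,1,0.1,-2.7,0]
    - [0,1,0.1,-2.6,0]
    - [0,0,0,0,5.5]
    - [0,0,0,0,0]
    - [0,0,0,0,0]

```text
time: 2.7
tool_pos: [0.5666, -0.0301, 0.2155]
ee_rot: [-3.13, 1.571, 1.49]
wrist_force: [0.4, -0.7, 0.4]
width: 0.0935
```

```bash
python3 - <<'E'
from h import *
snap('wrist','wrist2');o=robot.get_obs();print(o['time'],o['tool_pos'])
cv2.imwrite('pics/c2.png',cv2.resize(cv2.imread('pics/wrist2.png')[140:320,190:390],(660,594),interpolation=cv2.INTER_CUBIC))
E
```

```text
2.75 [ 0.56678107 -0.03058651  0.2157234 ]
```

View pics/c2.png

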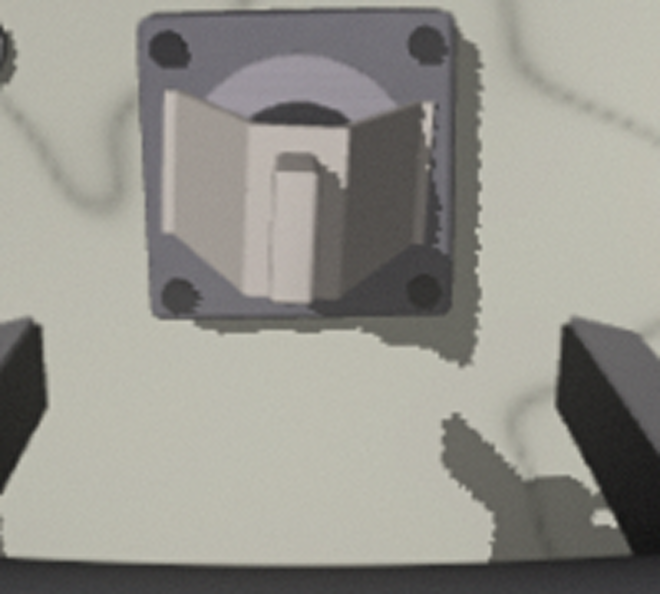

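The crop (3.3x, offset 190,140) shows the tab's top centre line from (297,171) to (293,302) and the block corners at (139,18), (455,11), (450,316), (154,319).

```bash
python3 - <<'E'
from h import *
np.set_printoptions(precision=4,suppress=True)
f=lambda u,v,z:atz('wrist2',190+u/3.3,140+v/3.3,z,True)
a,b=f(297,171,.128),f(293,302,.128);print(a,b,np.linalg.norm(a-b),(a+b)/2,np.degrees(np.arctan2(*(a-b)[[1,0]])))
a,b=f(298,126,.099),f(294,296,.099);print('crown',a,b,(a+b)/2,np.degrees(np.arctan2(*(a-b)[[1,0]])))
c=np.array([f(*p,.03) for p in[(139,18),(455,11),(450,316),(154,319)]])
print(c,c.mean(0),np.linalg.norm(np.roll(c,-1,0)-c,axis=1),[np.degrees(np.arctan2(*(b-a)[[1,0]]))for a,b in zip(c,np.roll(c,-1,0))])
E
```

```text
[ 0.5688 -0.0132  0.128 ] [ 0.5645 -0.0479  0.128 ] 0.034955853527135525 [ 0.5666 -0.0305  0.128 ] 82.96332002362662
crown [ 0.5696 -0.0063  0.099 ] [ 0.5639 -0.0557  0.099 ] [ 0.5668 -0.031   0.099 ] 83.35981052135494
[[ 0.5181  0.0252  0.03  ]
 [ 0.6254  0.0176  0.03  ]
 [ 0.6169 -0.0912  0.03  ]
 [ 0.5101 -0.0825  0.03  ]] [ 0.5676 -0.0327  0.03  ] [0.1076 0.1092 0.1072 0.108 ] [np.float64(-4.02287631039864), np.float64(-94.46607565686351), np.float64(175.31617557229467), np.float64(85.77420980420641)]
```

Emit:
carry_out:
  targets:
    - [0.3,2,0,0,1.2]
    - [0.5,3,0,0,0]
    - [0.5,3,0,0,0]
    - [0.5,2,0,0,0]
    - [0.5,1.1,0,0,0]
    - [0.5,0,0,0,0]
    - [0.5,0,0,0,0]

```text
time: 3.45
tool_pos: [0.5677, -0.0313, 0.1056]
ee_rot: [1.558, 1.569, -0.13]
wrist_force: [0.6, 0.8, -0.1]
width: 0.0473
```

Emit:
carry_out:
  targets:
    - [0.9,0.1,-0.1,0,0]
    - [1,0,0,0,0]
    - [1,0,0,0,0]
    - [1,0,0,0,0]
    - [1,0,0,0,0]
    - [1,0,0,0,0]

```text
time: 4.05
tool_pos: [0.566, -0.0309, 0.1038]
ee_rot: [1.131, 1.571, -0.556]
wrist_force: [-0.6, -1.2, 1.3]
width: 0.0121
```

Emit:
carry_out:
  targets:
    - [1,-1,0,0,0]
    - [1,-2,0,0,0]
    - [1,-2,0,0,0]
    - [1,-2,0,0,0]
    - [1,-2,0,0,0]
    - [1,-2,0,0,0]
    - [1,-2,0,0,0]
    - [1,-2,0,0,-5]
    - [1,0,0,0,-5.5]
    - [1,0,0,0,0]
    - [1,0,0,0,0]

```text
time: 5.15
tool_pos: [0.5658, -0.0308, 0.2532]
ee_rot: [-1.794, 1.57, 2.983]
wrist_force: [-0.6, -0.1, -1.7]
width: 0.0117
```

```bash
cat >> h.py <<'E'
from scipy.spatial.transform import Rotation as Rn
def to(P,yaw=None):
    o=robot.get_obs();M=Rn.from_euler('xyz',o['ee_rot']).as_matrix()
    y=np.degrees(np.arctan2(M[1,1],M[0,1]))
    print('t',round(o['time'],2),'pos',o['tool_pos'].round(4),'yaw',y.round(2),'F',o['wrist_force'].round(1),'w',o['width'].round(4))
    print('shift cm',(M.T@(np.array(P)-o['tool_pos'])*100).round(2),'turn',None if yaw is None else round(y-yaw,2))
E
python3 -c "
from h import *
to([.549,-.339,.255],3.8)"
```

```text
Traceback (most recent call last):
  File "h.py", line 29, in to
    print('t',round(o['time'],2),'pos',o['tool_pos'].round(4),'yaw',y.round(2),'F',o['wrist_force'].round(1),'w',o['width'].round(4))
                                                                                                                 ^^^^^^^^^^^^^^^^
AttributeError: 'float' object has no attribute 'round'
```

Emit:
carry_out:
  targets:
    - [1,0,-0.3,1.5,0]
    - [1,0,-0.3,2.5,0]
    - [1,0,-0.3,2.5,0]
    - [1,0,-0.3,2.5,0]
    - [1,0,-0.3,2.5,0]
    - [1,0,-0.3,2.5,0]
    - [1,0,-0.3,2.5,0]
    - [1,0,-0.3,2.5,0]
    - [1,0,-0.3,2.5,0]
    - [1,0,-0.3,2.5,0]
    - [1,0,-0.3,2.5,0]
    - [1,0,-0.3,2.5,0]
    - [1,0,-0.1,1.6,0]
    - [1,0,0,0,0]
    - [1,0,0,0,0]
    - [1,0,0,0,0]

```text
time: 6.75
tool_pos: [0.5495, -0.3376, 0.2537]
ee_rot: [2.806, 1.57, 1.302]
wrist_force: [-1.2, -1.1, -1.7]
width: 0.0118
```

```bash
sed -i "s/o\['width'\].round(4)/round(o['width'],4)/" h.py; python3 -c "
from h import *
to([.549,-.339,.158],3.8)
snap('wrist','wrist3');snap('side','side3')"
```

```text
t 6.75 pos [ 0.5495 -0.3376  0.2537] yaw 3.86 F [-1.2 -1.1 -1.7] w 0.0118
shift cm [ 9.56 -0.06  0.14] turn 0.06
```

View pics/wrist3.png

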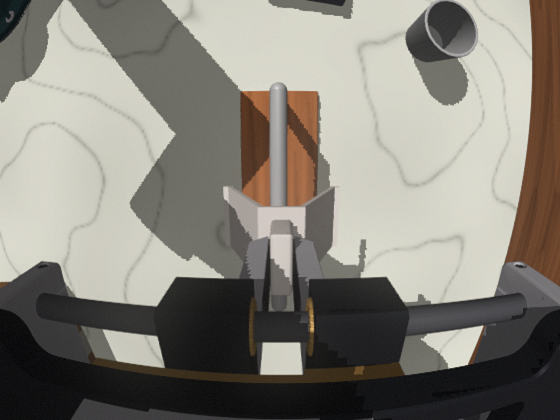

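The bar (column 279) runs centrally under the cover (crown centre about 281), so I'll lower it.

Emit:
carry_out:
  targets:
    - [1,1.5,0,0,0]
    - [1,1.5,0,0,0]
    - [1,1.5,0,0,0]
    - [1,1.5,0,0,0]
    - [1,1.5,0,0,0]
    - [1,1,0,0,0]
    - [1,0.5,0,0,0]
    - [1,0.3,0,0,0]
    - [1,0.2,0,0,0]
    - [1,0,0,0,0]
    - [1,0,0,0,0]

```text
time: 7.95
tool_pos: [0.5497, -0.3389, 0.1593]
ee_rot: [0.915, 1.569, -0.589]
wrist_force: [0.1, -0.7, -0.3]
width: 0.012
```

Emit:
carry_out:
  targets:
    - [1,0.1,0,0,0]
    - [1,0.1,0,0,0]
    - [1,0.1,0,0,0]
    - [1,0,0,0,0]

```text
time: 8.35
tool_pos: [0.5495, -0.3387, 0.1558]
ee_rot: [0.923, 1.57, -0.582]
wrist_force: [-0.0, 0.7, -0.9]
width: 0.0119
```

Emit:
carry_out:
  targets:
    - [1,0.1,0,0,0]
    - [1,0.1,0,0,0]
    - [1,0,0,0,0]

```text
time: 8.65
tool_pos: [0.5495, -0.3387, 0.1557]
ee_rot: [0.84, 1.569, -0.664]
wrist_force: [-2.1, 0.6, 6.2]
width: 0.0117
```

Emit:
carry_out:
  targets:
    - [0.8,0,0,0,0]
    - [0.6,0,0,0,0]
    - [0.5,0,0,0,0]
    - [0.5,0,0,0,0]
    - [0.5,0,0,0,0]
    - [0.5,-1,0,0,0]
    - [0.5,-2,0,0,0]
    - [0.5,-3,0,0,0]
    - [0.5,-3,0,0,0]
    - [0.2,-2,0,0,0]
    - [0,0,0,0,0]
    - [0,0,0,0,0]

```text
time: 9.85
tool_pos: [0.5495, -0.3388, 0.2638]
ee_rot: [0.94, 1.57, -0.564]
wrist_force: [0.3, -0.2, 0.5]
width: 0.0674
```

```bash
python3 - <<'E'
from h import *
snap('wrist','wrist4');snap('scene','scene4');snap('side','side4')
a=cv2.imread('pics/wrist4.png')[60:360,140:420];b=cv2.imread('pics/scene4.png')[100:220,130:260];c=cv2.imread('pics/scene4.png')[190:250,225:305];d=cv2.imread('pics/side4.png')[200:260,240:320]
z=lambda i:cv2.resize(i,(400,300),interpolation=cv2.INTER_CUBIC)
cv2.imwrite('pics/m4.png',np.vstack([np.hstack([z(a),z(b)]),np.hstack([z(c),z(d)])]))
to([.4801,.2961,.20])
E
```

```text
t 10.0 pos [ 0.5488 -0.3383  0.2612] yaw 3.8 F [ 0.1  0.7 -0.2] w 0.0799
shift cm [  6.29  -2.64 -63.74] turn None
```

View pics/m4.png

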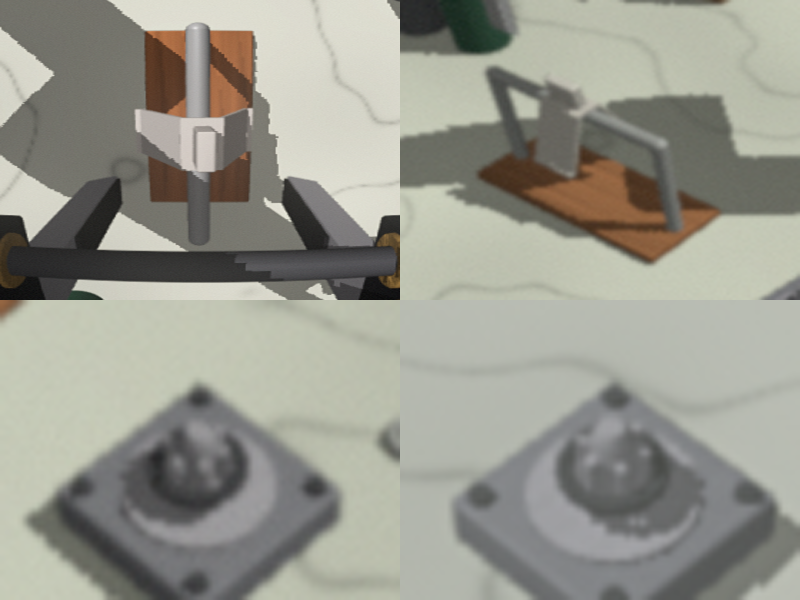

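The cover hangs astride the bar, released. Next I'll look at the ribs from over the hub.

Emit:
carry_out:
  targets:
    - [0,0,0.4,-2.5,0]
    - [0,0,0.4,-2.5,0]
    - [0,0,0.4,-2.5,0]
    - [0,0,0.4,-2.5,0]
    - [0,0,0.4,-2.5,0]
    - [0,0,0.4,-2.5,0]
    - [0,0,0.4,-2.5,0]
    - [0,1.5,0.4,-2.5,0]
    - [0,2.5,0.2,-2.5,0]
    - [0,3,0,-0.6,0]
    - [0,3,0,0,0]
    - [0,3,0,0,0]
    - [0,2,0,0,0]
    - [0,0,0,0,0]
    - [0,0,0,0,0]
    - [0,0,0,0,0]

```text
time: 11.6
tool_pos: [0.5688, -0.1062, 0.1149]
ee_rot: [1.228, 1.568, -0.277]
wrist_force: [-0.1, 0.0, -0.7]
width: 0.0943
```

```bash
python3 - <<'E'
from h import *
snap('wrist','wrist5');to([.4801,.2961,.20])
p=proj('wrist5',[.5676,-.0327,.066],True);print(p)
u,v=(p-[50,45]).astype(int);print(u,v)
cv2.imwrite('pics/c5.png',cv2.resize(cv2.imread('pics/wrist5.png')[v:v+90,u:u+100],(660,594),interpolation=cv2.INTER_CUBIC))
E
```

```text
t 11.65 pos [ 0.569  -0.1062  0.1153] yaw 3.8 F [ 0.1 -0.4  0.3] w 0.0941
shift cm [ -8.53  -6.18 -40.72] turn None
[284.42894097 123.22789783]
234 78
```

View pics/c5.png

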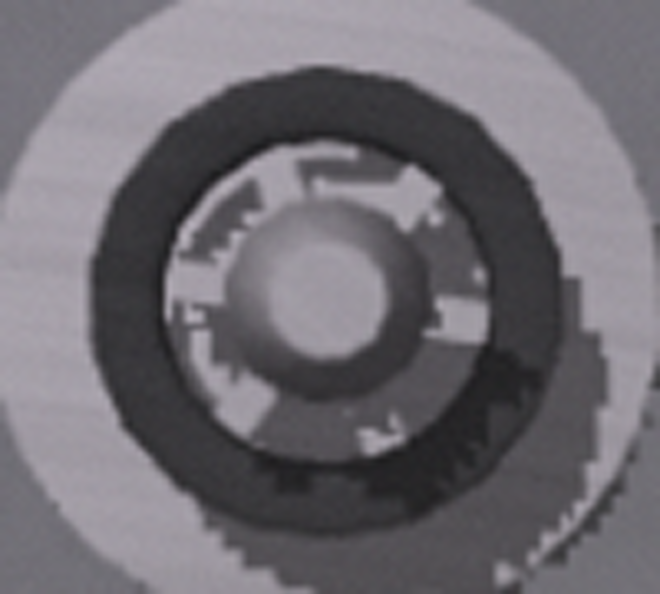

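The crop (6.6x, offset 234,78) shows six light ribs at about (465,320), (415,198), (278,178), (200,284), (243,405) and (382,438), around the nose at (330,300).

```bash
python3 - <<'E'
from h import *
np.set_printoptions(precision=4,suppress=True)
f=lambda u,v,z:atz('wrist5',234+u/6.6,78+v/6.6,z,True)
q=np.array([f(*p,.066) for p in[(465,320),(415,198),(278,178),(200,284),(243,405),(382,438)]])
c=(q[:3]+q[3:]).mean(0)/2;print(q[:,:2],c)
a=np.degrees(np.arctan2(*(q-c).T[[1,0]]));print(a,(a+5+30)%60-30-5)
print('opp',[np.degrees(np.arctan2(*(q[i]-q[i+3])[[1,0]])) for i in range(3)],[np.linalg.norm(q[i]-q[i+3])for i in range(3)])
print('collar centre', (f(325,68,.052)+f(325,532,.052))/2,(f(92,300,.052)+f(560,300,.052))/2, 'nose',f(328,301,.078))
to([.48,.296,.26])
E
```

```text
[[ 0.5816 -0.034 ]
 [ 0.5755 -0.0214]
 [ 0.561  -0.0203]
 [ 0.5536 -0.032 ]
 [ 0.5589 -0.0446]
 [ 0.5738 -0.0471]] [ 0.5674 -0.0332  0.066 ]
[  -2.8599   55.7122  116.2639  175.063  -126.7464  -65.2838] [-2.8599 -4.2878 -3.7361 -4.937  -6.7464 -5.2838]
opp [np.float64(-3.884377118440277), np.float64(54.48863593253298), np.float64(115.46772388107718)] [np.float64(0.028126422301107207), np.float64(0.02850605684477829), np.float64(0.029732924810864304)]
collar centre [ 0.5669 -0.0328  0.052 ] [ 0.567  -0.0325  0.052 ] nose [ 0.567  -0.0331  0.078 ]
t 11.65 pos [ 0.569  -0.1062  0.1153] yaw 3.8 F [ 0.1 -0.4  0.3] w 0.0941
shift cm [-14.53  -6.17 -40.71] turn None
```

Emit:
carry_out:
  targets:
    - [0,-2,0,0,-6]
    - [0,-2,0,0,-6]
    - [0,-2,0,0,-6]
    - [0,-2,0,0,-7]
    - [0,0,0,0,-6.2]
    - [0,0,1.6,-3.1,0]
    - [0,0,1.6,-3.1,0]
    - [0,0,1.6,-3.1,0]
    - [0,0,1.6,-3.1,0]
    - [0,0,1.6,-3.1,0]
    - [0,0,1.6,-3,0]
    - [0,1.5,1.6,-3,0]
    - [0,1.5,1.6,-3,0]
    - [0,2,1.5,-3,0]
    - [0,2,1.5,-3,0]
    - [0,1,0,0,0]
    - [0,0,0,0,0]
    - [0,0,0,0,0]

```text
time: 13.45
tool_pos: [0.5234, 0.2339, 0.1148]
ee_rot: [0.978, 1.569, 0.017]
wrist_force: [-0.6, -0.3, 0.8]
width: 0.0942
```

```bash
python3 - <<'E'
from h import *
snap('wrist','wrist6');to([.48,.296,.12],35)
p=proj('wrist6',[.48,.296,.036],True);print(p)
u,v=(p-[55,50]).astype(int);print(u,v)
cv2.imwrite('pics/c6.png',cv2.resize(cv2.imread('pics/wrist6.png')[v:v+100,u:u+110],(660,600),interpolation=cv2.INTER_CUBIC))
E
```

```text
t 13.5 pos [0.5237 0.2337 0.1152] yaw 34.92 F [-0.5 -0.3  0.3] w 0.0936
shift cm [-0.49 -0.02 -7.61] turn -0.08
[280.34900309 120.00430171]
225 70
```

View pics/c6.png

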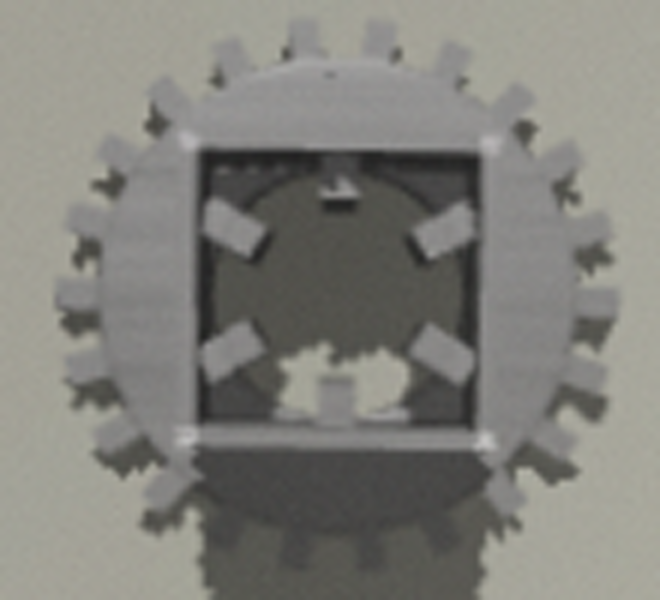

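The view is clear (6x, offset 225,70). The sleeve's top corners are at (190,143), (490,145), (487,440) and (187,438). The teeth sit at image ±90, ±30 and ±150 degrees, so the grooves (sprocket x) lie along the image horizontal, which is the jaw axis.

```bash
python3 - <<'E'
from h import *
np.set_printoptions(precision=4,suppress=True)
c=np.array([atz('wrist6',225+u/6,70+v/6,.036,True) for u,v in[(190,143),(490,145),(487,440),(187,438)]])
print(c.mean(0),np.linalg.norm(np.roll(c,-1,0)-c,axis=1),[np.degrees(np.arctan2(*(b-a)[[1,0]]))for a,b in zip(c,np.roll(c,-1,0))])
to(np.r_[c.mean(0)[:2],.012],35)
E
```

```text
[0.4799 0.2975 0.036 ] [0.0391 0.0392 0.0395 0.0391] [np.float64(34.64182273902729), np.float64(-55.27325277753377), np.float64(-145.39421787942652), np.float64(124.11731363322212)]
t 13.5 pos [0.5237 0.2337 0.1152] yaw 34.92 F [-0.5 -0.3  0.3] w 0.0936
shift cm [10.31  0.04 -7.75] turn -0.08
```

Emit:
carry_out:
  targets:
    - [0,0,0,-2.5,0.3]
    - [0,0,0,-2.6,0]
    - [0,0,0,-2.6,0]
    - [0,1,0,0,0]
    - [0,2,0,0,0]
    - [0,2,0,0,0]
    - [0,2,0,0,0]
    - [0,1.5,0,0,0]
    - [0,1,0,0,0]
    - [0,0.5,0,0,0]
    - [0,0,0,0,0]
    - [0,0,0,0,0]

```text
time: 14.7
tool_pos: [0.4793, 0.298, 0.0143]
ee_rot: [1.373, 1.569, 0.407]
wrist_force: [-0.4, -0.1, 0.2]
width: 0.0939
```

```bash
python3 -c "
from h import *
to([.4799,.2975,.011],34.7)"
```

```text
t 14.7 pos [0.4793 0.298  0.0143] yaw 34.69 F [-0.4 -0.1  0.2] w 0.0939
shift cm [0.33 0.02 0.07] turn -0.01
```

Emit:
carry_out:
  targets:
    - [0,0.3,0,0,0]
    - [0.4,0,0,0,0]
    - [0.6,0,0,0,0]
    - [0.8,0,0,0,0]
    - [0.8,0,0,0,0]
    - [0.8,0,0,0,0]
    - [0.8,0,0,0,0]

```text
time: 15.4
tool_pos: [0.4786, 0.2978, 0.0105]
ee_rot: [1.228, 1.571, 0.262]
wrist_force: [0.2, -0.1, 0.6]
width: 0.0491
```

Emit:
carry_out:
  targets:
    - [1,0,0,0,0]
    - [1,0,0,0,0]
    - [1,0,0,0,0]
    - [1,0,0,0,0]
    - [1,-1,0,0,0]
    - [1,-2,0,0,0]
    - [1,-3,0,0,0]
    - [1,-3,0,0,0]
    - [1,-3,0,0,0]
    - [1,0,0,0,0]
    - [1,0,0,0,0]

```text
time: 16.5
tool_pos: [0.4786, 0.2978, 0.1305]
ee_rot: [1.298, 1.57, 0.333]
wrist_force: [-0.4, 0.1, -1.9]
width: 0.0417
```

```bash
python3 -c "
from h import *
to([.567,-.033,.13],55.5)"
```

```text
t 16.5 pos [0.4786 0.2978 0.1305] yaw 34.7 F [-0.4  0.1 -1.9] w 0.0417
shift cm [  0.05 -11.56  32.23] turn -20.8
```

Emit:
carry_out:
  targets:
    - [1,0,0,0,-6.8]
    - [1,0,0,0,-7]
    - [1,0,0,0,-7]
    - [1,0,-1,1.2,0]
    - [1,0,-1.8,2.1,0]
    - [1,0,-1.8,2.1,0]
    - [1,0,-1.8,2.1,0]
    - [1,0,-1.8,2.1,0]
    - [1,0,-1.8,2.1,0]
    - [1,0,-1.8,2.1,0]
    - [1,0,-1.8,2.1,0]
    - [1,0,-1.8,2.1,0]
    - [1,0,-1.8,2.1,0]
    - [1,0,-1.8,2.1,0]
    - [1,0,-1.8,2.1,0]
    - [1,0,-1.4,1.7,0]
    - [1,0,0,0,0]
    - [1,0,0,0,0]
    - [1,0,0,0,0]

```text
time: 18.4
tool_pos: [0.5662, -0.032, 0.1295]
ee_rot: [-2.884, 1.569, 2.796]
wrist_force: [0.2, 0.8, -2.1]
width: 0.042
```

```bash
python3 - <<'E'
from h import *
to([.5664,-.0325,.12],55.5)
snap('wrist','wrist7')
p=proj('wrist7',[.567,-.033,.14],True);print(p)
u,v=(p-[70,62]).astype(int);u=max(u,0);v=max(v,0);print(u,v)
cv2.imwrite('pics/c7.png',cv2.resize(cv2.imread('pics/wrist7.png')[v:v+125,u:u+140],(672,600),interpolation=cv2.INTER_CUBIC))
E
```

```text
t 18.4 pos [ 0.5662 -0.032   0.1295] yaw 55.46 F [ 0.2  0.8 -2.1] w 0.042
shift cm [ 0.95 -0.03  0.04] turn -0.04
[280.5002113  257.52299872]
210 195
```

View pics/c7.png

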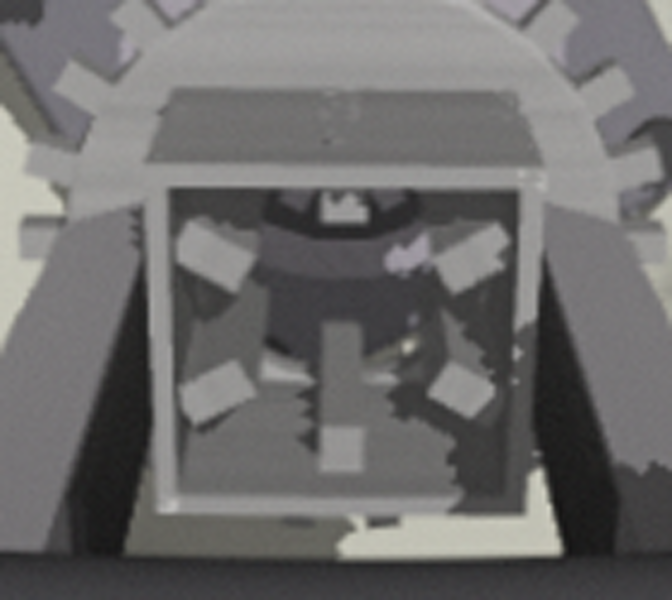

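The sprocket is held squarely. The sleeve's top corners in the crop (4.8x, offset 210,195) are about (147,166), (546,166), (527,513) and (161,513).

```bash
python3 - <<'E'
from h import *
np.set_printoptions(precision=4,suppress=True)
c=np.array([atz('wrist7',210+u/4.8,195+v/4.8,.155,True) for u,v in[(147,166),(546,166),(527,513),(161,513)]])
print(c.mean(0),np.linalg.norm(np.roll(c,-1,0)-c,axis=1),[np.degrees(np.arctan2(*(b-a)[[1,0]]))for a,b in zip(c,np.roll(c,-1,0))])
to(c.mean(0))
E
```

```text
[ 0.567  -0.0321  0.155 ] [0.0416 0.0418 0.0416 0.0417] [np.float64(55.49865721094608), np.float64(-34.76160512072158), np.float64(-124.51371298680782), np.float64(145.13247035308757)]
t 18.45 pos [ 0.5664 -0.0317  0.1299] yaw 55.51 F [-0.4 -0.3 -2.4] w 0.0416
shift cm [-2.51  0.    0.06] turn None
```

Emit:
carry_out:
  targets:
    - [1,1,-0.07,0.06,0]
    - [1,1,0,0,0]
    - [1,1,0,0,0]
    - [1,0.8,0,0,0]
    - [1,0.5,0,0,0]
    - [1,0.3,0,0,0]
    - [1,0.3,0,0,0]
    - [1,0.2,0,0,0]
    - [1,0,0,0,0]

```text
time: 19.35
tool_pos: [0.5672, -0.0334, 0.0794]
ee_rot: [-1.872, 1.571, -2.474]
wrist_force: [0.6, -0.5, -1.2]
width: 0.042
```

```bash
python3 -c "
from h import *
to([.5665,-.0326,.0725],55.5)"
```

```text
t 19.35 pos [ 0.5672 -0.0334  0.0794] yaw 55.5 F [ 0.6 -0.5 -1.2] w 0.042
shift cm [ 0.69  0.03 -0.1 ] turn -0.0
```

Emit:
carry_out:
  targets:
    - [1,0.2,0,0,0]
    - [1,0.2,0,0,0]
    - [1,0.2,0,0,0]
    - [1,0,0,0,0]

```text
time: 19.75
tool_pos: [0.5669, -0.0333, 0.0731]
ee_rot: [-2.688, 1.57, 2.993]
wrist_force: [0.2, -0.4, -1.8]
width: 0.0419
```

Meshed: the underside is 3 mm below the rib tops with no force. I'll slide it down.

Emit:
carry_out:
  targets:
    - [1,0.3,0,0,0]
    - [1,0.3,0,0,0]
    - [1,0.3,0,0,0]
    - [1,0.2,0,0,0]
    - [1,0.2,0,0,0]
    - [1,0.2,0,0,0]
    - [1,0,0,0,0]
    - [1,0,0,0,0]

```text
time: 20.55
tool_pos: [0.567, -0.0334, 0.0591]
ee_rot: [-1.78, 1.571, -2.382]
wrist_force: [-3.8, 0.6, 5.3]
width: 0.0419
```

Emit:
carry_out:
  targets:
    - [1,0.2,0,0,0]
    - [1,0.2,0,0,0]
    - [1,0.1,0,0,0]
    - [1,0,0,0,0]

```text
time: 20.95
tool_pos: [0.5674, -0.0334, 0.0545]
ee_rot: [0.319, 1.57, -0.283]
wrist_force: [-4.2, 0.5, 8.0]
width: 0.042
```

Emit:
carry_out:
  targets:
    - [1,0.1,0,0,0]
    - [1,0,0,0,0]
    - [1,0.1,0,0,0]
    - [1,0,0,0,0]

```text
time: 21.35
tool_pos: [0.5674, -0.0335, 0.0544]
ee_rot: [0.28, 1.569, -0.322]
wrist_force: [-7.1, 1.4, 14.9]
width: 0.0419
```

Emit:
carry_out:
  targets:
    - [1,0,-0.04,-0.06,0]
    - [1,0,0,0,0]
    - [1,0,0,0,0]
    - [1,0,0,0,0]
    - [1,0,0,0,0]

```text
time: 21.85
tool_pos: [0.5674, -0.0334, 0.0544]
ee_rot: [0.457, 1.568, -0.146]
wrist_force: [-5.8, -0.6, 12.8]
width: 0.0415
```

```bash
python3 - <<'E'
from h import *
to([.567,-.033,.0545],55.5)
for n in('scene','side','wrist'):snap(n,n+'9')
to([.567,-.033,.0545],55.5)
z=lambda i:cv2.resize(i,(400,300),interpolation=cv2.INTER_CUBIC)
r=lambda n:cv2.imread(f'pics/{n}9.png')
cv2.imwrite('pics/m9.png',np.vstack([np.hstack([z(r('wrist')[150:345,150:410]),z(r('scene')[100:220,130:290])]),np.hstack([z(r('scene')[185:260,215:315]),z(r('side')[195:270,235:335])])]))
E
```

```text
t 21.85 pos [ 0.5674 -0.0334  0.0544] yaw 55.51 F [-5.8 -0.6 12.8] w 0.0415
shift cm [-0.01  0.01 -0.06] turn 0.01
t 22.0 pos [ 0.5674 -0.0334  0.0544] yaw 55.51 F [-5.7  0.4 13.1] w 0.0418
shift cm [-0.01  0.01 -0.06] turn 0.01
```

```bash
python3 - <<'E'
from h import *
np.set_printoptions(precision=2,suppress=True)
g=lambda n:cv2.imread(f'pics/{n}.png',0)
a,b=g('wrist7'),g('wrist9')
def mt(u,v,w=14,h=14,s=6):
    t=a[v-h:v+h,u-w:u+w];r=b[v-h-s:v+h+s,u-w-s:u+w+s]
    m=cv2.matchTemplate(r,t,cv2.TM_CCOEFF_NORMED);_,q,_,l=cv2.minMaxLoc(m);return (l[0]-s,l[1]-s),round(q,2)
for u,v in[(241,229),(323,229),(252,247),(308,248),(255,277),(306,276),(281,289),(243,302),(320,302)]:print((u,v),mt(u,v,8,8))
to([.567,-.033,.0545])
# expected pixel shift if the sprocket slipped 2 mm up in the grip
o=robot.get_obs()['tool_pos'];y=np.radians(55.5);Y=np.array([np.cos(y),np.sin(y),0]);Z=np.array([np.sin(y),-np.cos(y),0])
for s in(-1,1):
    for k in(-1,1):
        P=o+.021*s*Y+.021*k*Z+[0,0,.0255];print('2mm slip',proj('wrist9',P+[0,0,.002],True)-proj('wrist9',P,True))
A,B=g('scene4').astype(int)[115:190,150:240],g('scene9').astype(int)[115:190,150:240];print('scene bar diff',np.abs(A-B).mean(),(np.abs(A-B)>25).sum())
A,B=g('side4').astype(int),g('side9').astype(int)
print('side bar diff',(np.abs(A-B)[240:380,320:470]>25).sum())
E
```

```text
(241, 229) ((0, 0), 0.94)
(323, 229) ((0, 0), 0.96)
(252, 247) ((0, 0), 0.99)
(308, 248) ((0, 0), 0.89)
(255, 277) ((0, 0), 0.99)
(306, 276) ((0, 0), 0.91)
(281, 289) ((0, 0), 0.94)
(243, 302) ((0, 0), 0.88)
(320, 302) ((0, 0), 1.0)
t 22.0 pos [ 0.57 -0.03  0.05] yaw 55.51 F [-5.7  0.4 13.1] w 0.0418
shift cm [-0.01  0.01 -0.06] turn None
2mm slip [-0.49  1.26]
2mm slip [-0.38  1.88]
2mm slip [0.51 1.26]
2mm slip [0.4  1.87]
scene bar diff 30.005481481481482 1789
side bar diff 8690
```

```bash
python3 - <<'E'
from h import *
for n,P in(('scene',[.549,-.339,.13]),('side',[.549,-.339,.13])):
    a,b=[cv2.imread(f'pics/{n}{k}.png',0) for k in(4,9)];u,v=proj(n+'4',P).astype(int)
    for w in(14,22):
        m=cv2.matchTemplate(b[v-w-15:v+w+15,u-w-15:u+w+15],a[v-w:v+w,u-w:u+w],cv2.TM_CCOEFF_NORMED);_,q,_,l=cv2.minMaxLoc(m);print(n,(u,v),w,(l[0]-15,l[1]-15),round(q,2))
E
```

```text
scene (np.int64(186), np.int64(145)) 14 (0, 0) 0.7
scene (np.int64(186), np.int64(145)) 22 (0, 0) 0.72
side (np.int64(401), np.int64(289)) 14 (1, 1) 0.75
side (np.int64(401), np.int64(289)) 22 (3, 2) 0.36
```

```bash
python3 -c "
from h import *
to([.567,-.033,.0545],55.5)
print(robot.close_job())"
```

```text
t 22.0 pos [ 0.5674 -0.0334  0.0544] yaw 55.51 F [-5.7  0.4 13.1] w 0.0418
shift cm [-0.01  0.01 -0.06] turn 0.01
the job is handed in; nothing more can be done
None
```

I lifted the cover off the hub, hung it astride the bar and let go. I then put the sprocket on the hub, where it meshed at the first try, and pressed it fully home. The job was handed in at 22 s with the gripper still holding and pressing.

**Sprocket:**
- The tool stopped at z = 54.4 mm, which puts the sprocket's underside at 43.9 mm; the shoulder is at 44 mm.
- Further downward commands only raised the force, to 15 N. It held at about 13 N up at hand-in, more than the spring and the sprocket's weight explain.
- Matching wrist pictures taken before and after the push showed no slip of the sprocket in the fingers (0 px, where a 2 mm slip would show as 1–2 px).
- A sideways force of about 6 N remained. Shifting the tool by about 0.7 mm eased it only from 7 N.

**Cover:**
- A picture after release showed it astride the bar.
- The last scene picture puts it at the same place (0 px shift), but the match score was only 0.7 and large pixel differences in that area are unexplained; I put both down to changed shadows.
- The side view was no use for this check: its match was poor (1–3 px shift, scores 0.75 and 0.36), probably because the arm was in the way.

**Not checked:**
- The final composite picture could not be viewed because the limit of 12 was reached, so the last checks are numeric only.
- I made no final check on the bottle, cup and wrench. The arm's path stayed clear of them by my estimates.

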